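# Let the vial carousel back one notch

## Robot

A 6-joint arm with a two-finger parallel gripper is mounted at the origin on a cart in front of the work surface, level with it; the furniture and walls round the work are solid. World frame = base frame: x ahead of the robot, y to its left, z up, the work surface at z = 0. Lengths are in m, angles in rad, forces in N, time in s.
With the tool pointing down it reaches from about 0.4 to 0.825 m from the base axis. Payload 7 kg.
Tool frame: the origin (TCP) lies between the finger pads; the fingertips stand 11 mm ahead of it and the grasp point (between the pads) lies 8 mm behind it; x points along the fingers, z is the direction in which the jaws open and shut, and the axes are right-handed (so a half turn about x gives the same grasp; the last joint's range is limited). The gripper opens to 88 mm and grips with 3 to 60 N. Pads are 19 mm wide; open, the fingers measure 130 mm over their backs; the gripper's body (78 mm by 193 mm) begins 47 mm behind the grasp point.
Start: joints at [0.288, 0.359, 0.012, 0, -1.224, -0.288], TCP at [0.675, -0, 0.238] pointing down, gripper open.
Joint ranges: [-3.07, 3.07], [-1.43, 2.12], [-1.02, 1.25], [-3.03, 1.67], [-3.05, -0], [-3.03, 3.03]. Speed limits (rad/s): [2.39, 2.39, 3.01, 3.14, 3.14, 3.14].

## Interface

Orientations are given as [roll, pitch, yaw] about the fixed x, y, z axes, in that order (R = Rz(yaw) Ry(pitch) Rx(roll)).
In Python, from station import arm gives the robot as it stands.
- The arm moves only by the tool jog_arm, never from a script. Its argument "motion" is a list of rows, each an object of numbers: "dx", "dy", "dz": the shift along the tool's x, y, z in m; "twist": the turn about the tool's x in degrees. In form: [{"dx": .., "dy": .., "dz": .., "twist": ..}, ...]. A call has 1 to 20 rows; each row is the pose to reach, as a shift and turn from the pose commanded when the call began, along the tool's axes at that moment; what a row does not reach only later rows make up. A row lasts 1/12 s, in which the tool goes at most 41.7 mm and 7.16 degrees, less where a joint would pass 70% of its speed; a pose out of reach is approached as far as the arm can. A call with a gripper value outside its range is refused whole. "gripper" is the finger opening in m, from 0 to 0.0876, set as the call begins (left out, the last holds). The fingers move at their own pace and stop on an object; "newtons" is the grip in N (left out, the last holds). Time passes only in rows, so rows that repeat a pose let the fingers close. It gives the time, the measured TCP pose, the force and the opening at its end, in the units of the state.
- arm.get_state(): the state, without advancing time (a new reading comes with each control period).
- arm.grab_frame(name): name is "scene" or "side" or "wrist"; returns the picture (480x640x3 uint8, red, green, blue); there is no depth.
- arm.camera_model(name): a dict with "camera_matrix" (3x3 intrinsics, pixels), "eye" and "attitude" of the camera in the world. Camera axes: x right, y down, z forward; pixel columns grow to the right and rows downward; lengths in m; the calibration is good to about 2 mm. The wrist camera is an equidistant fisheye: a pixel r from the principal point sees the ray r / f radians off the axis. A picture is of the moment at which its call begins: read the wrist's pose just before it. camera_model takes no time and is no camera call; for the wrist camera it gives the pose at the moment of the call.
- arm.job_done(): hands the job in, once; it reports no verdict.
The state is a dict: "t": time; "q": joint angles; "qd": joint speeds; "joint_efforts": joint torques, N m; "eef_pos": TCP position; "ee_rot": TCP orientation; "force": force on the tool from outside, world axes, zero at the start; "moment": the same for the moment, N m; "width": finger opening in m.
Only numpy, scipy, OpenCV 4.12 (cv2) and the standard library are available. Lean on these libraries where they do the work, as an engineer would, in place of code of your own. Each camera call takes 0.05 s, during which the arm holds its last target.

## Task

The vial carousel has been fed one notch too far. With a fingertip, tip its pawl up out of the teeth by the upright thumb tab until it stays back, push the toothed wheel backward by one notch (counter-clockwise seen from above, the way the pawl was blocking), then tip the pawl over again so that it drops fully into the next tooth gap. Only push with light force: do not pinch or force the pawl or the wheel, do not disturb the loose things standing round the carousel, and finish clear of everything.

Things in the scene. Friction and masses are not known exactly. Their poses are not given: they have to be found in the camera images.
- carousel: Fixed stand: grey round foot 184 mm across, 14 mm high, with a tongue under the pawl that ends 152 mm from the wheel axis. Origin on the wheel's vertical axis at the worktop; z up, +y points from the axis to the pawl. A rubber-topped rest for the tipped-back pawl stands at y = 142 mm, up to z = 48 mm. The stand is turned up to 40 degrees either way from y pointing to the robot's left.
- pawl_pivot (a point): Middle of the pawl's level pivot pin, fixed on the stand at its y = 105 mm, z = 58 mm; the pin runs along the stand's x. Two cheeks hold it, 30 mm apart over their outsides, tops at z = 66 mm.
- feed_wheel (a joint): Toothed wheel's angle in rad, growing counter-clockwise from above, which is backward. Starts at -0.05 to -0.01; with the pawl down, backward turning is stopped near 0. One notch is 0.785 (8 teeth). The pawl goes fully home with the wheel at about 0.70 to 0.785. Short of that the nose rests on a ramp and slips home when the wheel is pushed on backward; past it, the nose rests on a tooth.
- wheel_top (a point): Wheel's axis at its top face, 40 mm up; x is the wheel's own +x. Aluminium, 154 mm across. Teeth 11.5 mm high, 54 to 75 mm from the axis: steep face counter-clockwise, ramp (31 degrees) falling clockwise, then a flat gap of 14 degrees. Low hub in the middle. A friction bearing (0.07 N m) keeps the wheel where it is left.
- vial_ring (a point): Same axis point on the wheel. Capped vials, 23 mm across, tops up to 93 mm above the worktop, are fixed in cups 38 mm from the axis at 45, 90, 225 and 270 degrees counter-clockwise from the wheel's own +x; the cups (27 mm across, 7 mm high) at 135 and 315 degrees are empty.
- peg_near (a point): Top centre of a push peg on the wheel, 44 mm from its axis towards the wheel's own -x (robot's side at the start): steel post 12 mm thick with a 16 mm black cap, 40 to 78 mm above the worktop. To push it backward a finger has free room on its clockwise side (the pawl's side, over an empty cup); a notch carries it about 34 mm, at first towards the stand's -y.
- peg_far (a point): Top centre of the second, equal push peg, on the wheel's own +x, opposite the first.
- pawl (a joint): Pawl's angle in rad: 0 = fully down in a tooth gap, growing as the nose rises and the thumb tab tips away from the wheel, to a stop at 1.74. Over-centre: past about 1.0 it falls back by its own weight and stays back, nose arm standing up, tab lying outward; pushed towards the wheel to below about 0.85 it falls into the teeth. On top of a tooth it reads about 0.25. 120 g, turns freely.
- pawl_tab (a point): Middle of the thumb tab's top edge. The steel tab, 28 mm wide and 6 mm thick, stands straight up from the pivot to 51 mm above it when the pawl is down, and moves with the pawl.
- pawl_nose (a point): Middle of the underside of the pawl's nose, 40 mm from the pivot towards the wheel axis and 17 mm below it when down. The nose arm (14 mm wide, 8 mm high) reaches 48 mm from the pivot; the nose block is 9 mm wide. Moves with the pawl.
- dropper_bottle: Loose white dropper bottle with a yellow cap, 30 mm across, 75 mm high, origin at the middle of its underside. Bystander.
- brass_weight: Loose brass balance weight with a knob, 22 mm across, 26 mm high, origin at the middle of its underside. Bystander.
- rubber_bung: Loose red rubber bung, 31 mm across, 28 mm high, origin at the middle of its underside. Bystander.

How it is judged:
By the outcome, as a careful person would: the job done as asked, in the order asked, and still so for the second after the job is handed in, with the robot touching nothing.
It also fails if it takes over 56 s, if anything falls off the work surface, if the arm or the gripper's body presses on something with over 40 N, if the wrist force passes 120 N, or if a joint passes its speed limit or range.

## Working session

There is one attempt and no reset: what is moved stays moved. The work goes in short steps, Python scripts to look and compute and a tool call to move; the robot and the scene stay as the last step left them, time stands still between calls to the robot, and variables do not carry over. Pictures are saved under pics/ and viewed, and the job is handed in when it is done.

Besides the shell and the picture viewer there is one more tool, called after "Emit:" in YAML: its name, and indented under it one key for each argument. jog_arm: Moves the arm, as the interface text tells. Its arguments: {"type":"object","properties":{"motion":{"type":"array"},"gripper":{"type":"number"},"newtons":{"type":"number"}},"required":["motion"]}

```bash
ls; mkdir -p pics
python3 - <<'E'
from station import arm
import cv2
s=arm.get_state(); print(s)
for n in ("scene","side","wrist"):
    m=arm.camera_model(n); print(n,m)
    cv2.imwrite(f"pics/{n}0.png",arm.grab_frame(n)[:,:,::-1])
E
```

```text
pics
{'t': 0.0, 'q': array([ 2.88093873e-01,  3.59370967e-01,  1.10092296e-02, -3.42477358e-04,
       -1.22408153e+00, -2.88130837e-01]), 'qd': array([-0.0006287 ,  0.00087764,  0.00016048, -0.00128342,  0.00115359,
        0.00082171]), 'joint_efforts': array([-8.00930356e-04, -5.82726967e+01,  2.93058443e+01,  6.99745238e+00,
        6.93249181e-03, -2.06530804e-04]), 'eef_pos': array([ 6.74509385e-01, -3.82468847e-05,  2.36612744e-01]), 'ee_rot': array([ 0.09510941,  1.5691182 , -3.04663685]), 'force': array([-0.0674621 ,  0.30735568, -0.92698585]), 'moment': array([-0.03325903, -0.00660716,  0.02307545]), 'width': 0.08750066484554861}
scene {'camera_matrix': array([[588.50541927,   0.        , 327.25369978],
       [  0.        , 588.50541927, 247.67034819],
       [  0.        ,   0.        ,   1.        ]]), 'eye': array([-0.22619382, -0.50317333,  0.50038965]), 'attitude': array([-1.97784255,  0.01141077, -0.99220013])}
side {'camera_matrix': array([[591.8144467 ,   0.        , 316.3841499 ],
       [  0.        , 591.8144467 , 246.47032463],
       [  0.        ,   0.        ,   1.        ]]), 'eye': array([ 0.58228784, -0.67414731,  0.59349625]), 'attitude': array([-2.21528171,  0.00255635,  0.05117831])}
wrist {'camera_matrix': array([[371.64829954,   0.        , 319.84865097],
       [  0.        , 371.64829954, 235.59905206],
       [  0.        ,   0.        ,   1.        ]]), 'eye': array([ 0.67468598, -0.07542916,  0.38431523]), 'attitude': array([ 2.85866013e+00, -1.69272292e-03,  3.14035066e+00])}
```

View pics/scene0.png

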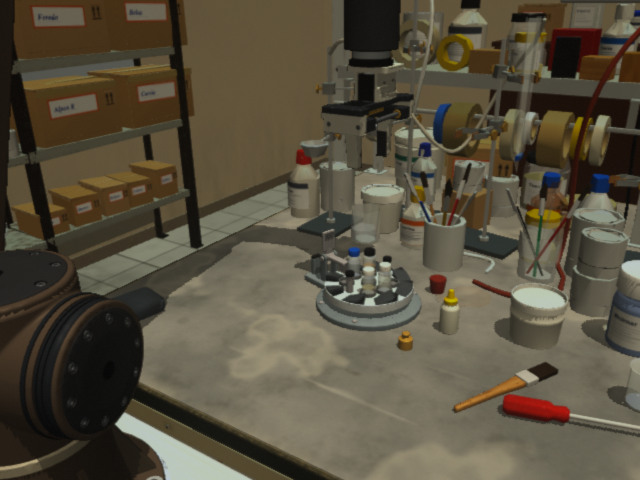

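View pics/side0.png

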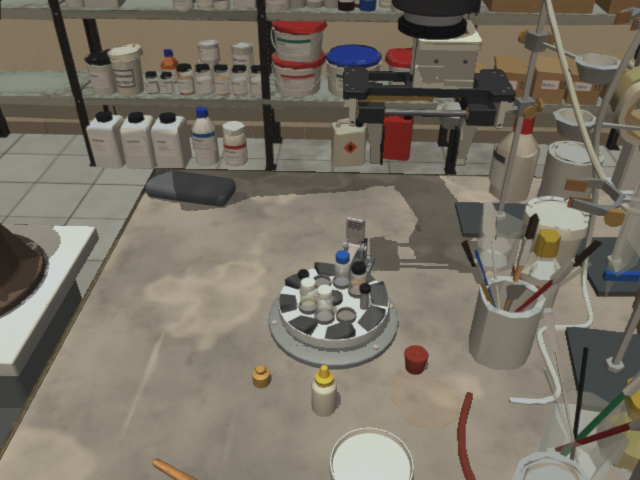

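View pics/wrist0.png

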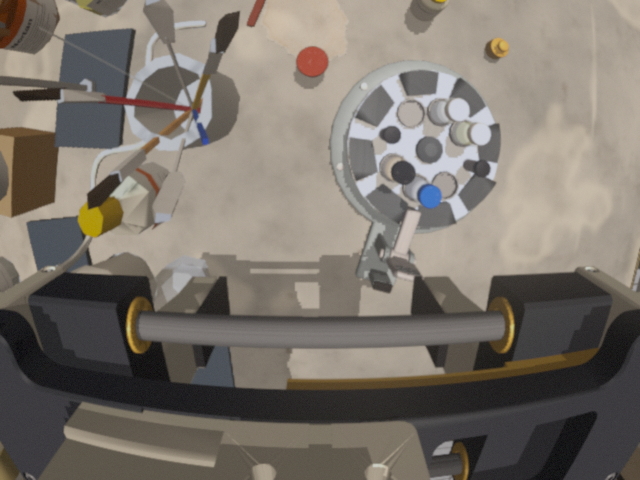

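```bash
cat > h.py <<'E'
import numpy as np, cv2
from scipy.spatial.transform import Rotation as Rn
def ray(m,px,fish=False):
    K=m['camera_matrix']; x=(px[0]-K[0,2])/K[0,0]; y=(px[1]-K[1,2])/K[1,1]
    if fish:
        r=np.hypot(x,y); d=np.array([np.sin(r)*x/r,np.sin(r)*y/r,np.cos(r)])
    else:
        d=np.array([x,y,1.]); d/=np.linalg.norm(d)
    return Rn.from_euler('xyz',m['attitude']).apply(d)
def onplane(m,px,z,fish=False):
    d=ray(m,px,fish); return m['eye']+d*(z-m['eye'][2])/d[2]
def proj(m,p,fish=False):
    c=Rn.from_euler('xyz',m['attitude']).inv().apply(np.asarray(p)-m['eye']); K=m['camera_matrix']
    if fish:
        r=np.hypot(c[0],c[1]); th=np.arctan2(r,c[2]); x,y=c[0]/r*th,c[1]/r*th
    else: x,y=c[0]/c[2],c[1]/c[2]
    return np.array([K[0,0]*x+K[0,2],K[1,1]*y+K[1,2]])
def tri(*mp):
    A=np.zeros((3,3));b=np.zeros(3);L=[]
    for m,px,f in mp:
        d=ray(m,px,f);P=np.eye(3)-np.outer(d,d);A+=P;b+=P@m['eye'];L.append((d,m['eye']))
    p=np.linalg.solve(A,b)
    return p,[np.linalg.norm(np.cross(p-e,d)) for d,e in L]
E
python3 - <<'E'
import cv2
def crop(n,x,y,w,h,o,s):
    im=cv2.imread(f"pics/{n}.png")[y:y+h,x:x+w]; cv2.imwrite(f"pics/{o}.png",cv2.resize(im,None,fx=s,fy=s,interpolation=cv2.INTER_CUBIC))
crop("wrist0",310,30,220,280,"w0c",2.14 if 0 else 2.1)
crop("side0",250,200,200,200,"s0c",3)
crop("scene0",290,215,160,140,"c0c",4)
E
```

```text
(no output)
```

View pics/w0c.png

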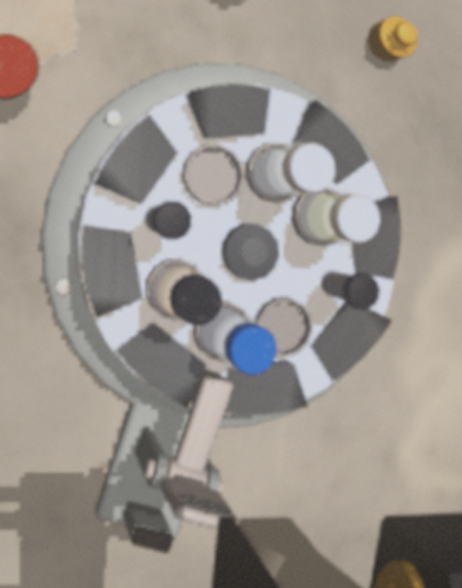

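View pics/s0c.png

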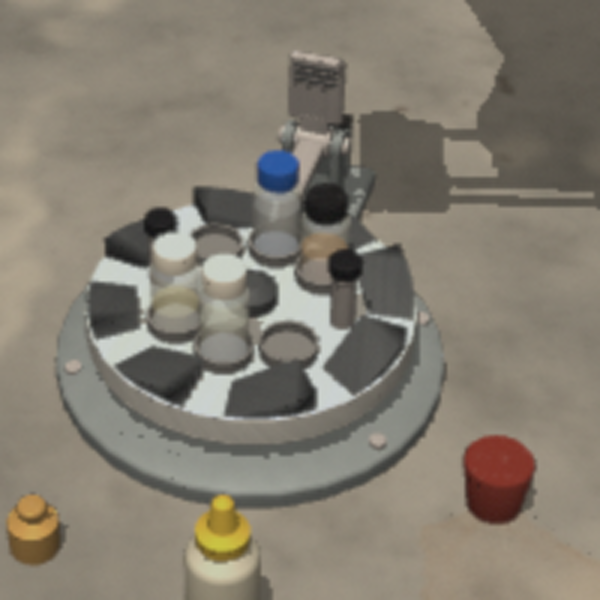

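View pics/c0c.png

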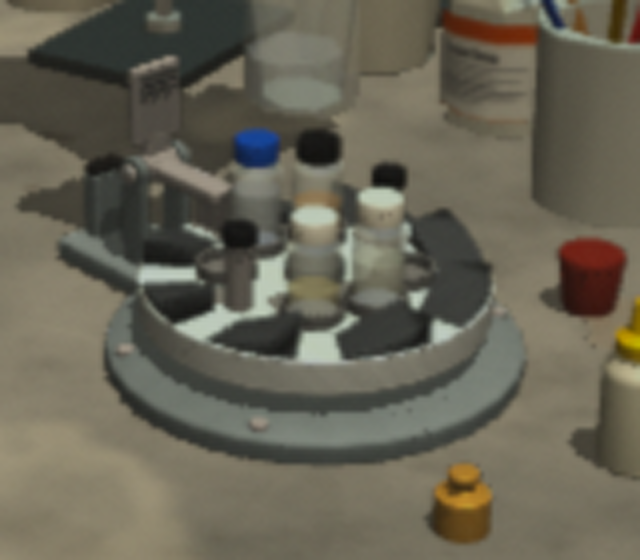

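Run:
```python
from station import arm
from h import *
np.set_printoptions(precision=4,suppress=True)
W,S,C=[arm.camera_model(n) for n in("wrist","side","scene")]
w=lambda x,y:(W,(310+x/2.1,30+y/2.1),True)
s=lambda x,y:(S,(250+x/3,200+y/3),False)
c=lambda x,y:(C,(290+x/4,215+y/4),False)
for n,a in dict(near=(w(361,290),s(160,219),c(239,230)),far=(w(171,219),s(346,262),c(389,172)),blue=(w(251,348),s(278,166),c(257,140)),
  tab=(w(192,519),s(317,58),c(155,63))).items():
    p,r=tri(*a); print(n,p,r); print([onplane(q[0],q[1],p[2],q[2])[:2] for q in a])
# on-plane
for q,z in ((w(361,290),.078),(s(160,219),.078),(c(239,230),.078),(w(171,219),.078),(s(346,262),.078),(c(389,172),.078)): print(onplane(q[0],q[1],z,q[2]))
for n,q in dict(bung_w=(W,(312,61),True),bung_s=(S,(416,353),False),brass=(W,(499,47),True),brs=(S,(261,370),False)).items():
    print(n,onplane(*q[:2],.027,q[2]))
print('bottle',onplane(S,(324,368),.075))
```

```text
near [ 0.5306 -0.0476  0.075 ] [np.float64(0.00019631153191832334), np.float64(0.0005842325800363042), np.float64(0.0005350991523998068)]
[array([ 0.5304, -0.0476]), array([ 0.5308, -0.0467]), array([ 0.5297, -0.0483])]
far [ 0.6151 -0.0732  0.0749] [np.float64(0.0004253326362528923), np.float64(0.0005979053247349232), np.float64(0.0004226119947751785)]
[array([ 0.6147, -0.0732]), array([ 0.6156, -0.0727]), array([ 0.6143, -0.0738])]
blue [ 0.584  -0.0243  0.0903] [np.float64(0.00034094414195288297), np.float64(0.00019709878162090368), np.float64(0.000281133552340025)]
[array([ 0.5837, -0.0241]), array([ 0.5842, -0.0242]), array([ 0.5838, -0.0247])]
tab [0.6045 0.042  0.1053] [np.float64(0.002536012836646423), np.float64(0.002780184449939657), np.float64(0.0004033118445406272)]
[array([0.6071, 0.0416]), array([0.6018, 0.0432]), array([0.605 , 0.0419])]
[ 0.5318 -0.0479  0.078 ]
[ 0.5311 -0.0504  0.078 ]
[ 0.5243 -0.0515  0.078 ]
[ 0.6153 -0.0732  0.078 ]
[ 0.6154 -0.0763  0.078 ]
[ 0.6082 -0.0769  0.078 ]
bung_w [ 0.6815 -0.143   0.027 ]
bung_s [ 0.6818 -0.1428  0.027 ]
brass [ 0.4906 -0.1724  0.027 ]
brs [ 0.4864 -0.1809  0.027 ]
bottle [ 0.5662 -0.2162  0.075 ]
```

```bash
python3 - <<'E'
from station import arm
from h import *
np.set_printoptions(precision=4,suppress=True)
W,S,C=[arm.camera_model(n) for n in("wrist","side","scene")]
A=np.array([.573,-.0605])
w=lambda x,y:(W,(310+x/2.1,30+y/2.1),True)
s=lambda x,y:(S,(250+x/3,200+y/3),False)
c=lambda x,y:(C,(290+x/4,215+y/4),False)
for n,q,z in (("nose end",w(216,377),.062),("arm root",w(187,465),.062),("rest w",w(152,515),.048),("rest c",c(103,162),.048),("tab w",w(190,519),.109),("tab s",s(317,54),.109),("tab c",c(155,61),.109),("tabc left/right",c(131,71),.109),("",c(178,53),.109),("s l",s(291,53),.109),("s r",s(345,60),.109)):
    p=onplane(q[0],q[1],z,q[2])[:2]-A; print(n,p+A,np.hypot(*p),np.degrees(np.arctan2(p[1],p[0]))-90)
R=Rn.from_euler('xyz',arm.get_state()['ee_rot']).as_matrix(); print(R)
# pots
for px in ((503,355),(548,245)): print(onplane(S,px,0))
E
python3 - <<'E'
import cv2
im=cv2.imread("pics/wrist0.png")[200:310,340:440]; cv2.imwrite("pics/w0d.png",cv2.resize(im,None,fx=5,fy=5,interpolation=cv2.INTER_CUBIC))
E
```

```text
nose end [ 0.5901 -0.0061] 0.05697428509983416 -17.443247613685358
arm root [0.6007 0.0338] 0.09825946281461433 -16.388987425650882
rest w [0.6127 0.0632] 0.12992966816341098 -17.789952843605676
rest c [0.607  0.0731] 0.13784842083124452 -14.273055645776452
tab w [0.6088 0.04  ] 0.10668215828238338 -19.586104335794985
tab s [0.6017 0.0412] 0.10568656128295233 -15.729408174416193
tab c [0.5993 0.0381] 0.10210705249207751 -14.95235855319207
tabc left/right [0.5836 0.0407] 0.10174440755131332 -5.977709680360547
 [0.6131 0.0346] 0.10320650450842478 -22.852869786238983
s l [0.589  0.0415] 0.10324971452721368 -8.940572561931987
s r [0.6151 0.0367] 0.105952700361196 -23.436237600259503
[[-0.0013 -0.0001 -1.    ]
 [-0.0001 -1.      0.0001]
 [-1.      0.0001  0.0013]]
[ 0.8026 -0.1154  0.    ]
[0.927 0.137 0.   ]
```

View pics/w0d.png

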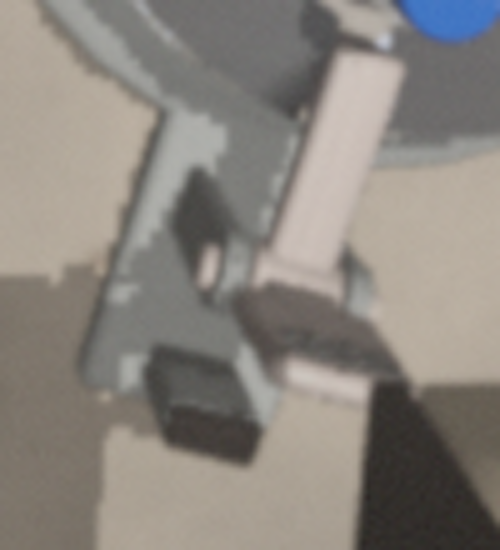

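Emit:
jog_arm:
  motion:
    - {"dx":0,"dy":-0.005,"dz":0.015,"twist":4}
    - {"dx":0.01,"dy":-0.01,"dz":0.04,"twist":8}
    - {"dx":0.03,"dy":-0.015,"dz":0.06,"twist":12}
    - {"dx":0.05,"dy":-0.02,"dz":0.074,"twist":16}
    - {"dx":0.066,"dy":-0.021,"dz":0.078,"twist":16}
    - {"dx":0.066,"dy":-0.021,"dz":0.078,"twist":16}
    - {"dx":0.066,"dy":-0.021,"dz":0.078,"twist":16}
    - {"dx":0.066,"dy":-0.021,"dz":0.078,"twist":16}
    - {"dx":0.066,"dy":-0.021,"dz":0.078,"twist":16}
    - {"dx":0.066,"dy":-0.021,"dz":0.078,"twist":16}
  gripper: 0
  newtons: 10

```text
t: 0.98
eef_pos: [0.5979, 0.021, 0.1725]
ee_rot: [-2.647, 1.569, 0.215]
force: [0.5, -1.1, -0.4]
width: 0.0262
```

```bash
cat > snap.py <<'E'
import sys,cv2
from station import arm
import numpy as np
np.set_printoptions(precision=4,suppress=True)
k=sys.argv[1]
from h import *
s=arm.get_state(); print(s['t'],s['eef_pos'],s['force'],s['width']); R=Rn.from_euler('xyz',s['ee_rot']).as_matrix(); print(R)
box=dict(side=(230,180,230,200,3),scene=(270,195,180,150,4),wrist=(0,0,640,480,1.2))
for n in sys.argv[2:]:
    import pickle; pickle.dump(arm.camera_model(n),open(f'pics/{n}{k}.pkl','wb'))
    im=arm.grab_frame(n)[:,:,::-1]; cv2.imwrite(f"pics/{n}{k}.png",im)
    x,y,w,h,f=box[n]; cv2.imwrite(f"pics/{n}{k}c.png",cv2.resize(im[y:y+h,x:x+w],None,fx=f,fy=f,interpolation=cv2.INTER_CUBIC))
E
python3 snap.py 1 side wrist scene
```

```text
0.9833 [0.5979 0.021  0.1725] [ 0.4557 -1.0864 -0.3993] 0.02616699403059457
[[ 0.0015 -0.2757 -0.9612]
 [ 0.0003 -0.9612  0.2757]
 [-1.     -0.0007 -0.0013]]
```

View pics/wrist1c.png

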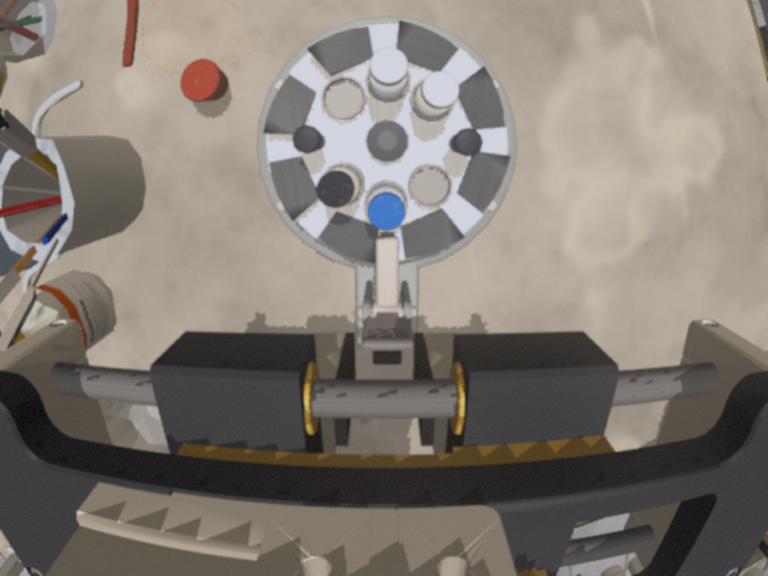

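View pics/side1c.png

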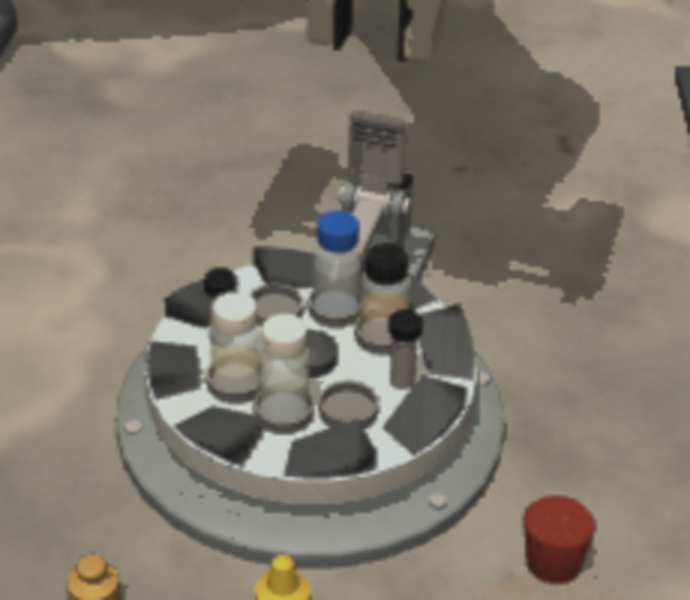

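View pics/scene1c.png

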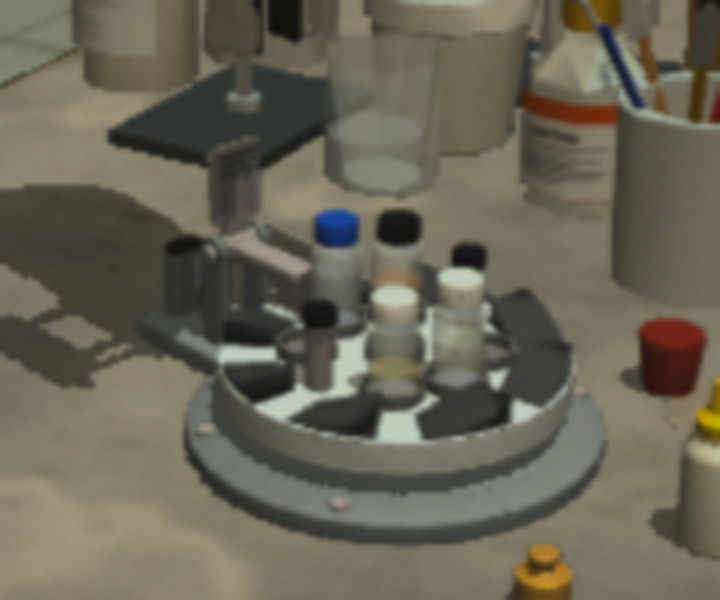

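Run:
```python
from h import *; import pickle
np.set_printoptions(precision=4,suppress=True)
W=pickle.load(open('pics/wrist1.pkl','rb'))
f=lambda x,y,z:onplane(W,(x/1.2,y/1.2),z,True)
far=f(307,138,.078);near=f(467,141,.078);print(near,far,(near+far)/2,np.hypot(*(far-near)[:2]),np.degrees(np.arctan2(*(far-near)[1::-1])))
A=(near+far)[:2]/2
for p in (f(387,232,.062),f(387,308,.062),f(388,343,.109)): d=p[:2]-A; print(p,np.hypot(*d),np.degrees(np.arctan2(d[1],d[0]))-90)
```

```text
[ 0.5312 -0.048   0.078 ] [ 0.6136 -0.0733  0.078 ] [ 0.5724 -0.0607  0.078 ] 0.08623358351519729 -17.081207006098204
[ 0.5873 -0.0086  0.062 ] 0.05412936234523688 -15.972523463908587
[0.6003 0.0366 0.062 ] 0.10118823917606326 -15.970170694994167
[0.6008 0.0391 0.109 ] 0.10373911119130289 -15.841874669381198
```

Emit:
jog_arm:
  motion:
    - {"dx":0.015,"dy":0,"dz":0.002,"twist":0}
    - {"dx":0.035,"dy":0,"dz":0.002,"twist":0}
    - {"dx":0.055,"dy":0,"dz":0.002,"twist":0}
    - {"dx":0.068,"dy":0,"dz":0.002,"twist":0}
    - {"dx":0.0735,"dy":0,"dz":0.002,"twist":0}
    - {"dx":0.0735,"dy":0,"dz":0.002,"twist":0}
    - {"dx":0.0735,"dy":0,"dz":0.002,"twist":0}
    - {"dx":0.0735,"dy":0,"dz":0.002,"twist":0}

```text
t: 1.8
eef_pos: [0.5958, 0.0217, 0.0992]
ee_rot: [-2.673, 1.569, 0.19]
force: [-0.9, 0.2, 1.0]
width: 0.0006
```

```bash
python3 snap.py 2 side wrist scene
```

```text
1.8 [0.5958 0.0217 0.0992] [-0.8511  0.2103  1.017 ] 0.0006121539651411131
[[ 0.0016 -0.2754 -0.9613]
 [ 0.0003 -0.9613  0.2754]
 [-1.     -0.0007 -0.0014]]
```

View pics/side2c.png

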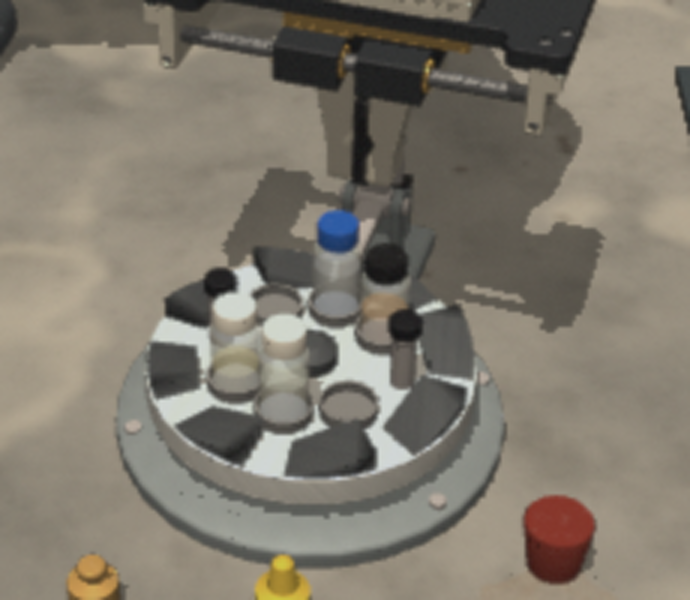

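View pics/scene2c.png

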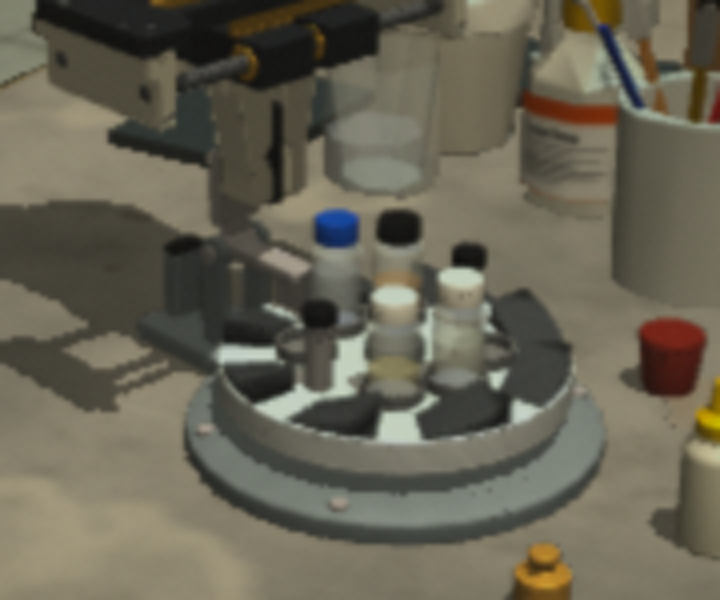

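View pics/wrist2c.png

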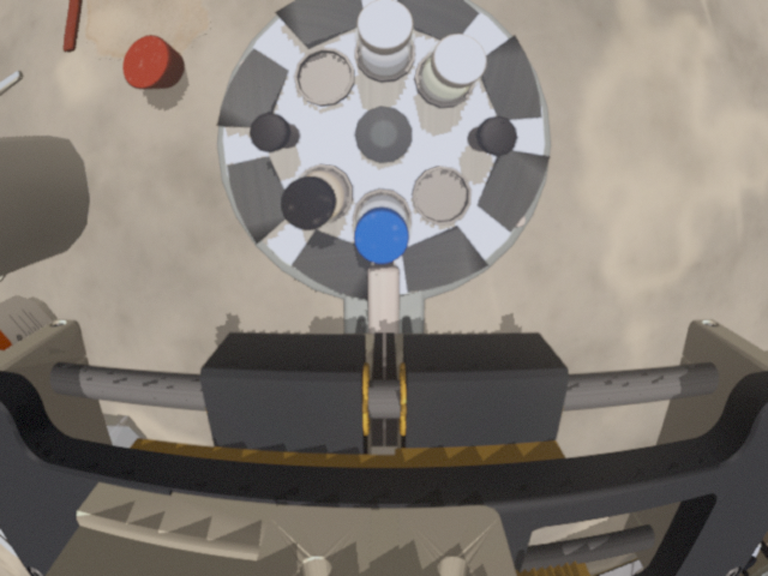

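Emit:
jog_arm:
  motion:
    - {"dx":0,"dy":-0.003,"dz":0,"twist":0}
    - {"dx":0,"dy":-0.006,"dz":0,"twist":0}
    - {"dx":0.001,"dy":-0.009,"dz":0,"twist":0}
    - {"dx":0.002,"dy":-0.012,"dz":0,"twist":0}
    - {"dx":0.004,"dy":-0.015,"dz":0,"twist":0}
    - {"dx":0.006,"dy":-0.018,"dz":0,"twist":0}
    - {"dx":0.008,"dy":-0.021,"dz":0,"twist":0}
    - {"dx":0.01,"dy":-0.024,"dz":0,"twist":0}
    - {"dx":0.012,"dy":-0.027,"dz":0,"twist":0}
    - {"dx":0.014,"dy":-0.03,"dz":0,"twist":0}
    - {"dx":0.015,"dy":-0.033,"dz":0,"twist":0}
    - {"dx":0.015,"dy":-0.036,"dz":0,"twist":0}
    - {"dx":0.015,"dy":-0.039,"dz":0,"twist":0}
    - {"dx":0.015,"dy":-0.042,"dz":0,"twist":0}
    - {"dx":0.015,"dy":-0.042,"dz":0,"twist":0}
    - {"dx":0.015,"dy":-0.042,"dz":0,"twist":0}

```text
t: 3.28
eef_pos: [0.6067, 0.0621, 0.0831]
ee_rot: [-2.466, 1.571, 0.397]
force: [0.8, -0.7, -1.1]
width: 0.0002
```

```bash
python3 snap.py 3 side scene
```

```text
3.2833 [0.6067 0.0621 0.0831] [ 0.8085 -0.7162 -1.109 ] 0.00019745693508627478
[[ 0.0002 -0.2754 -0.9613]
 [ 0.0001 -0.9613  0.2754]
 [-1.     -0.0001 -0.0002]]
```

View pics/side3c.png

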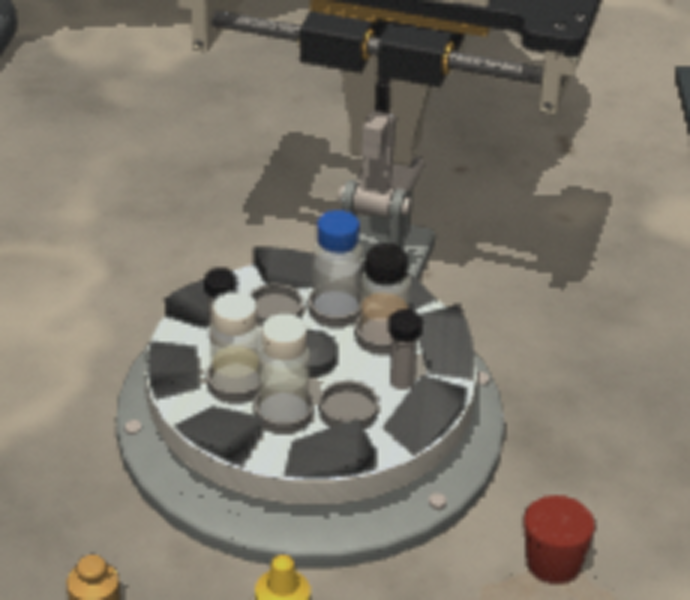

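View pics/scene3c.png

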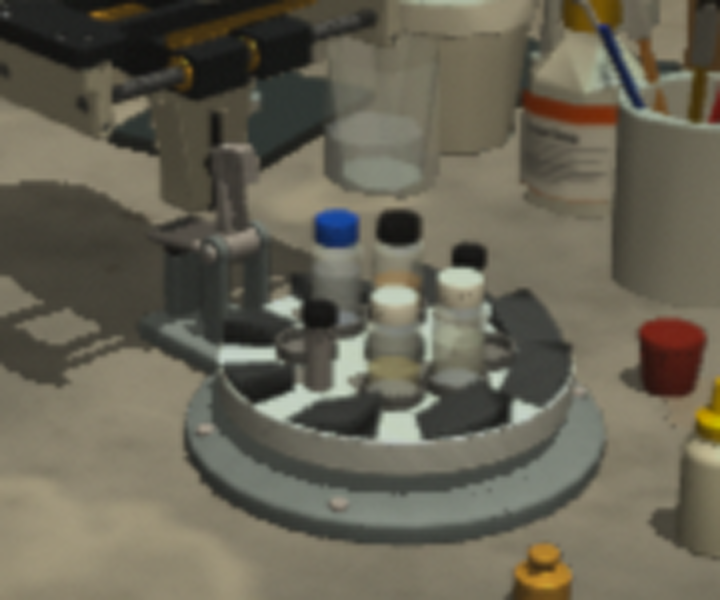

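Emit:
jog_arm:
  motion:
    - {"dx":-0.006,"dy":-0.004,"dz":0,"twist":0}
    - {"dx":-0.02,"dy":-0.005,"dz":0,"twist":0}
    - {"dx":-0.04,"dy":-0.005,"dz":0,"twist":0}
    - {"dx":-0.055,"dy":-0.004,"dz":0,"twist":0}
    - {"dx":-0.06,"dy":0.01,"dz":0.005,"twist":0}
    - {"dx":-0.06,"dy":0.03,"dz":0.015,"twist":0}
    - {"dx":-0.06,"dy":0.055,"dz":0.025,"twist":0}
    - {"dx":-0.06,"dy":0.08,"dz":0.035,"twist":0}
    - {"dx":-0.06,"dy":0.1,"dz":0.042,"twist":0}
    - {"dx":-0.06,"dy":0.106,"dz":0.043,"twist":0}
    - {"dx":-0.06,"dy":0.106,"dz":0.043,"twist":0}
    - {"dx":-0.06,"dy":0.106,"dz":0.043,"twist":0}

```text
t: 4.38
eef_pos: [0.5363, -0.0283, 0.1435]
ee_rot: [-2.631, 1.57, 0.231]
force: [-0.7, 0.6, 0.3]
width: 0.0003
```

```bash
python3 snap.py 4 side scene wrist
```

```text
4.3833 [ 0.5363 -0.0283  0.1435] [-0.6723  0.617   0.3159] 0.0002704578602436748
[[ 0.0009 -0.2764 -0.961 ]
 [ 0.0002 -0.961   0.2764]
 [-1.     -0.0004 -0.0008]]
```

View pics/side4c.png

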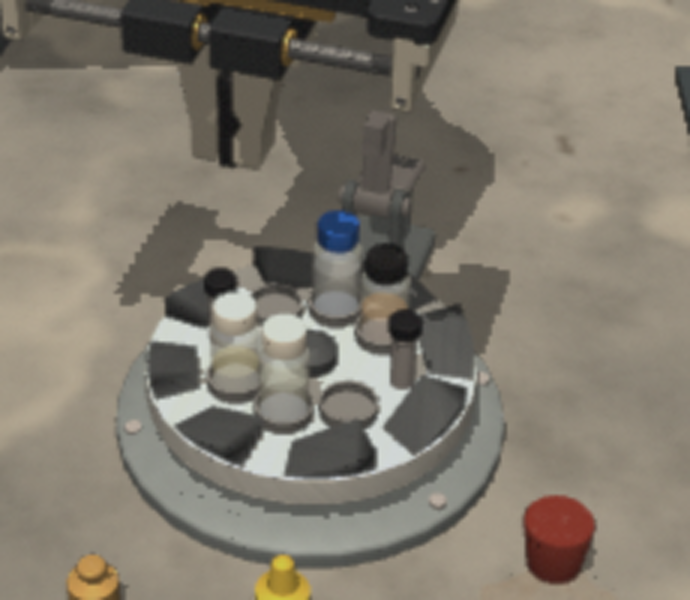

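View pics/scene4c.png

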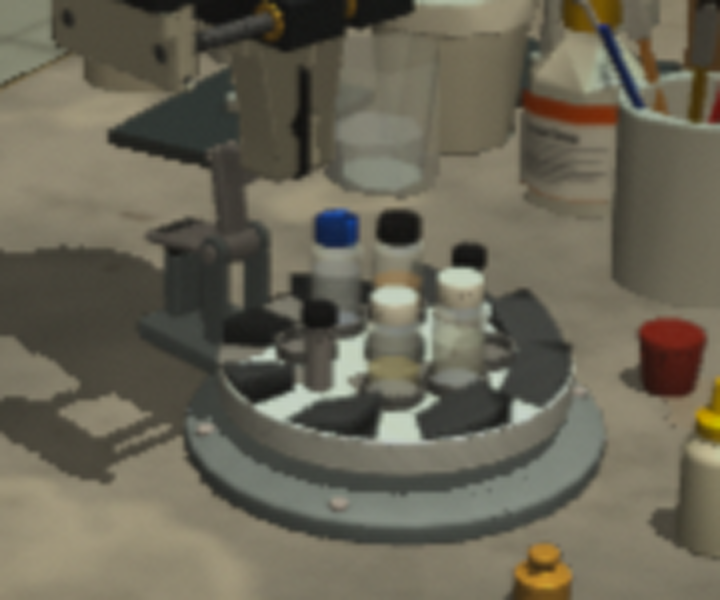

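View pics/wrist4c.png

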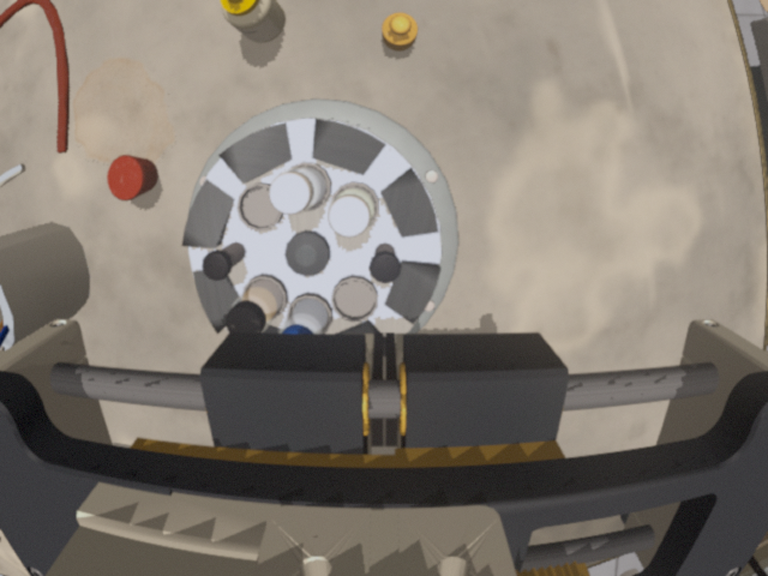

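Emit:
jog_arm:
  motion:
    - {"dx":0.015,"dy":0,"dz":0,"twist":0}
    - {"dx":0.035,"dy":0,"dz":0,"twist":0}
    - {"dx":0.055,"dy":0,"dz":0,"twist":0}
    - {"dx":0.068,"dy":0,"dz":0,"twist":0}
    - {"dx":0.0725,"dy":0,"dz":0,"twist":0}
    - {"dx":0.0725,"dy":0,"dz":0,"twist":0}
    - {"dx":0.0725,"dy":0,"dz":0,"twist":0}

```text
t: 5.12
eef_pos: [0.5366, -0.0278, 0.0708]
ee_rot: [1.502, 1.57, -1.918]
force: [-0.1, -0.1, 0.1]
width: 0.0005
```

```bash
python3 snap.py 5 side wrist
python3 - <<'E'
from h import *
from station import arm
p=arm.get_state()['eef_pos'];A=np.array([.5725,-.0607]);a=np.radians(-15.95)
u=np.array([np.cos(a),np.sin(a)]);v=np.array([-u[1],u[0]])
d=p[:2]-A;x0,y0=d@u*1e3,d@v*1e3;print(x0,y0,p[2])
for w in list(range(0,41,4))+[41,42,43]:
    t=np.radians(w);X=-44*np.cos(t)-17.5*np.sin(t);Y=-44*np.sin(t)+17.5*np.cos(t)
    print(w,'dy',round(y0-Y,1),'dz',round(x0-X,1),'twist',-w)
E
```

```text
5.1167 [ 0.5366 -0.0278  0.0708] [-0.0764 -0.0526  0.1368] 0.0004931762530248353
[[-0.0001 -0.2749 -0.9615]
 [-0.0003 -0.9615  0.2749]
 [-1.      0.0003  0.    ]]
-43.24910410225521 21.87958654961064 0.07147208851606321
0 dy 4.4 dz 0.8 twist 0
4 dy 7.5 dz 1.9 twist -4
8 dy 10.7 dz 2.8 twist -8
12 dy 13.9 dz 3.4 twist -12
16 dy 17.2 dz 3.9 twist -16
20 dy 20.5 dz 4.1 twist -20
24 dy 23.8 dz 4.1 twist -24
28 dy 27.1 dz 3.8 twist -28
32 dy 30.4 dz 3.3 twist -32
36 dy 33.6 dz 2.6 twist -36
40 dy 36.8 dz 1.7 twist -40
41 dy 37.5 dz 1.4 twist -41
42 dy 38.3 dz 1.2 twist -42
43 dy 39.1 dz 0.9 twist -43
```

View pics/side5c.png

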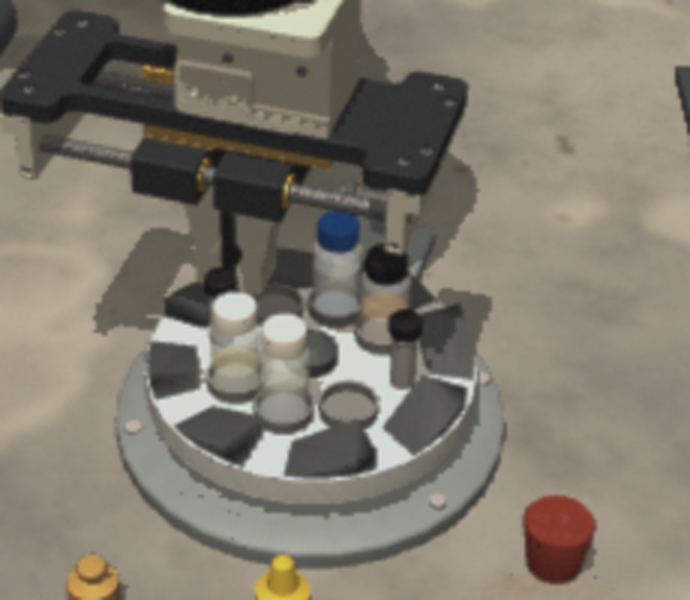

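View pics/wrist5c.png

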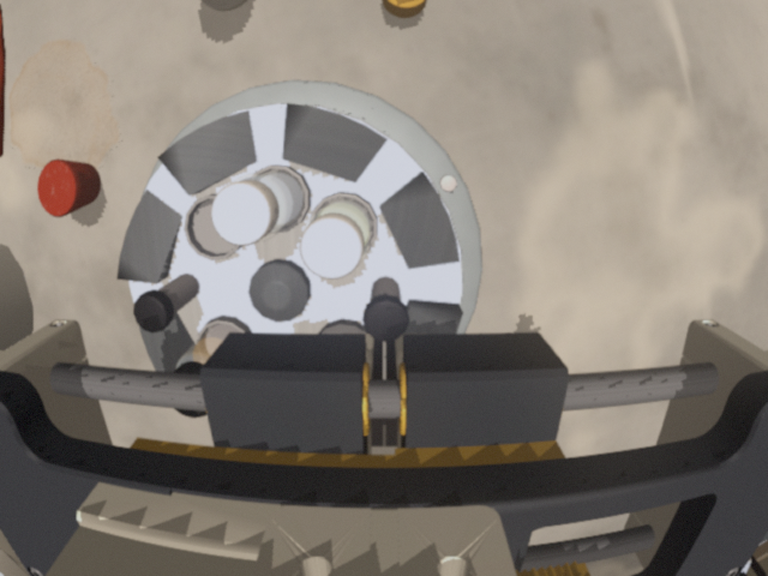

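Emit:
jog_arm:
  motion:
    - {"dx":0,"dy":0.002,"dz":0.0005,"twist":0}
    - {"dx":0,"dy":0.0044,"dz":0.0008,"twist":0}
    - {"dx":0,"dy":0.006,"dz":0.0013,"twist":-2}
    - {"dx":0,"dy":0.0075,"dz":0.0019,"twist":-4}
    - {"dx":0,"dy":0.0107,"dz":0.0028,"twist":-8}
    - {"dx":0,"dy":0.0139,"dz":0.0034,"twist":-12}
    - {"dx":0,"dy":0.0172,"dz":0.0039,"twist":-16}
    - {"dx":0,"dy":0.0205,"dz":0.0041,"twist":-20}
    - {"dx":0,"dy":0.0238,"dz":0.0041,"twist":-24}
    - {"dx":0,"dy":0.0271,"dz":0.0038,"twist":-28}
    - {"dx":0,"dy":0.0304,"dz":0.0033,"twist":-32}
    - {"dx":0,"dy":0.032,"dz":0.003,"twist":-34}
    - {"dx":0,"dy":0.0336,"dz":0.0026,"twist":-36}
    - {"dx":0,"dy":0.0352,"dz":0.0022,"twist":-38}
    - {"dx":0,"dy":0.0352,"dz":0.0022,"twist":-38}
    - {"dx":0,"dy":0.0352,"dz":0.0022,"twist":-38}

```text
t: 6.55
eef_pos: [0.5247, -0.0614, 0.0711]
ee_rot: [2.975, 1.569, 0.217]
force: [0.5, 0.9, 0.3]
width: 0.0006
```

```bash
python3 snap.py 6 side scene wrist
```

```text
6.55 [ 0.5247 -0.0614  0.0711] [0.5376 0.8798 0.2962] 0.0006117422861238236
[[ 0.0014  0.3735 -0.9276]
 [ 0.0003 -0.9276 -0.3735]
 [-1.      0.0002 -0.0014]]
```

View pics/side6c.png

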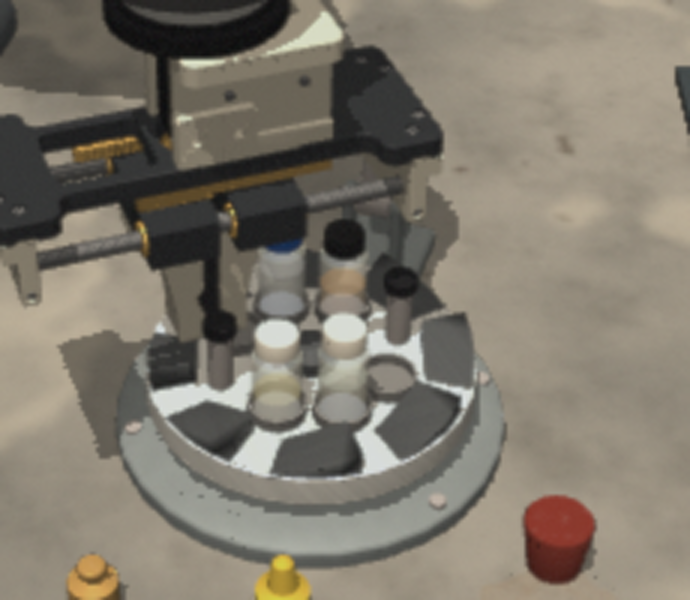

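View pics/wrist6c.png

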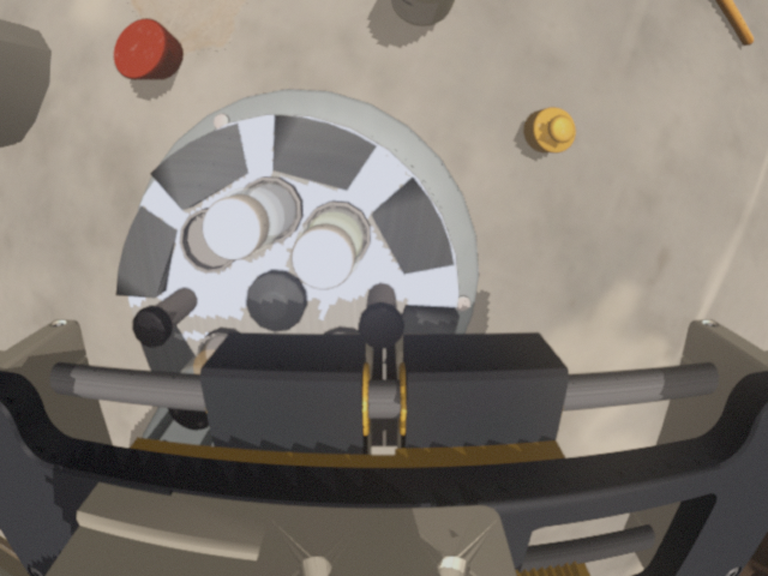

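View pics/scene6c.png

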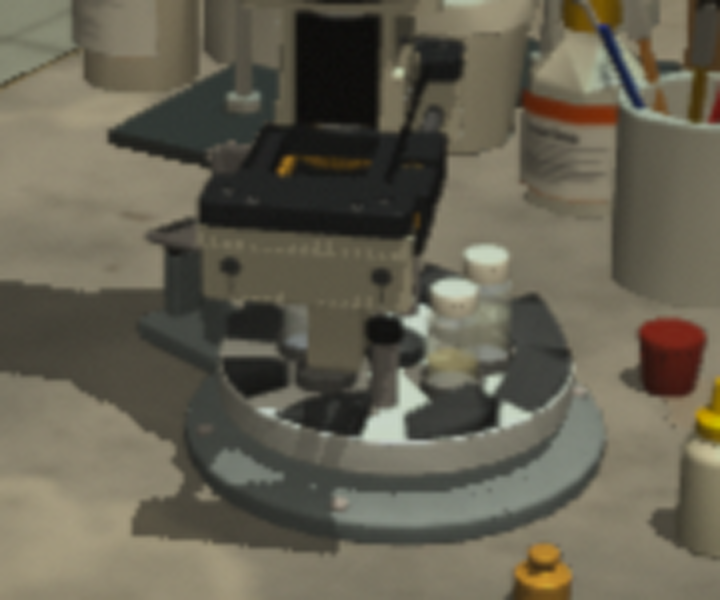

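Run:
```python
from h import *; import pickle
np.set_printoptions(precision=4,suppress=True)
for k,n,fa in ((5,(385,320),(155,311)),(6,(382,325),(154,327))):
    W=pickle.load(open(f'pics/wrist{k}.pkl','rb'))
    near,far=[onplane(W,(x/1.2,y/1.2),.078,True) for x,y in (n,fa)]
    d=(far-near)[:2];A=np.array([.5725,-.0607]); a=np.arctan2(d[1],d[0])
    b=np.arctan2(*(far[:2]-A)[::-1])
    print(near,far,(near+far)/2,np.hypot(*d),a+np.radians(15.95),b+np.radians(15.95))
S=pickle.load(open('pics/side6.pkl','rb'))
for z in(.078,):
  near=onplane(S,(230+219/3,180+322/3),z);far=onplane(S,(230+401/3,180+281/3),z);d=(far-near)[:2];print(near,far,np.hypot(*d),np.arctan2(d[1],d[0])+np.radians(15.95))
```

```text
[ 0.5306 -0.0482  0.078 ] [ 0.6115 -0.0738  0.078 ] [ 0.571 -0.061  0.078] 0.08491690561235209 -0.027626241886012204 -0.0446366449736838
[ 0.5322 -0.0793  0.078 ] [ 0.6106 -0.0454  0.078 ] [ 0.5714 -0.0624  0.078 ] 0.08536244989080241 0.6878002383218565 0.661408312083411
[ 0.5327 -0.0802  0.078 ] [ 0.6136 -0.0479  0.078 ] 0.0870537306323523 0.6596034258261319
```

Emit:
jog_arm:
  motion:
    - {"dx":0,"dy":0.0011,"dz":0.0004,"twist":-1.4}
    - {"dx":0,"dy":0.0022,"dz":0.0008,"twist":-2.9}
    - {"dx":0,"dy":0.0033,"dz":0.0012,"twist":-4.3}
    - {"dx":0,"dy":0.0033,"dz":0.0012,"twist":-4.3}
    - {"dx":0,"dy":0.0033,"dz":0.0012,"twist":-4.3}

```text
t: 7.12
eef_pos: [0.5244, -0.0648, 0.0706]
ee_rot: [3.118, 1.571, 0.434]
force: [-0.8, 1.9, 0.5]
width: 0.0004
```

```bash
python3 snap.py 7 side wrist
```

```text
7.1167 [ 0.5244 -0.0648  0.0706] [-0.8324  1.8976  0.517 ] 0.00040943461409639274
[[ 0.0001  0.442  -0.897 ]
 [ 0.     -0.897  -0.442 ]
 [-1.      0.     -0.0001]]
```

View pics/side7c.png

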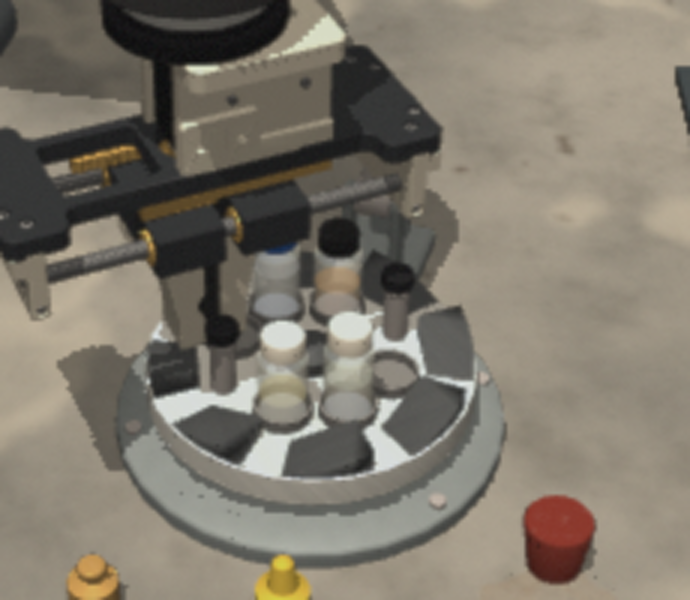

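View pics/wrist7c.png

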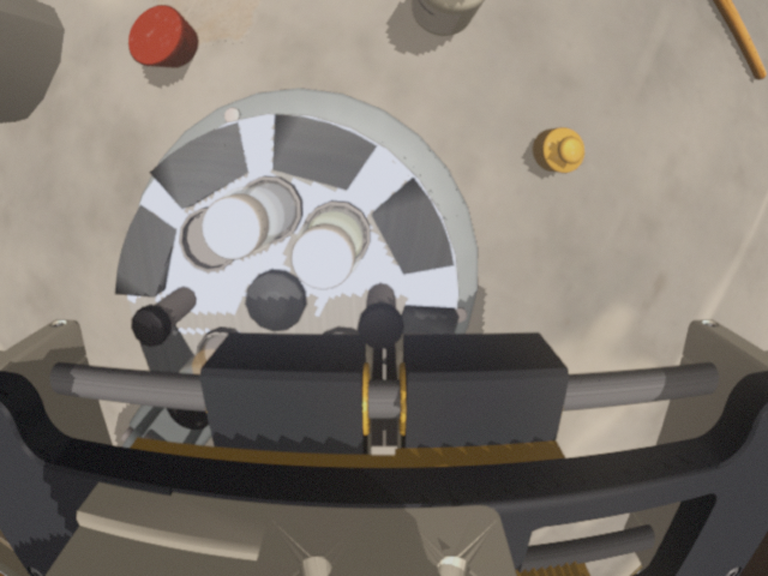

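Emit:
jog_arm:
  motion:
    - {"dx":0,"dy":-0.002,"dz":0,"twist":0}
    - {"dx":0,"dy":-0.005,"dz":0,"twist":0}
    - {"dx":-0.005,"dy":-0.006,"dz":0,"twist":0}
    - {"dx":-0.025,"dy":-0.006,"dz":0,"twist":0}
    - {"dx":-0.05,"dy":-0.006,"dz":0,"twist":0}
    - {"dx":-0.07,"dy":-0.006,"dz":0,"twist":0}
    - {"dx":-0.08,"dy":-0.01,"dz":-0.005,"twist":3}
    - {"dx":-0.08,"dy":-0.02,"dz":-0.025,"twist":9}
    - {"dx":-0.08,"dy":-0.034,"dz":-0.05,"twist":15}
    - {"dx":-0.08,"dy":-0.049,"dz":-0.075,"twist":21}
    - {"dx":-0.08,"dy":-0.063,"dz":-0.1,"twist":27}
    - {"dx":-0.08,"dy":-0.074,"dz":-0.12,"twist":33}
    - {"dx":-0.08,"dy":-0.08,"dz":-0.133,"twist":39}
    - {"dx":-0.08,"dy":-0.08,"dz":-0.1335,"twist":42.3}
    - {"dx":-0.08,"dy":-0.08,"dz":-0.1335,"twist":42.3}
    - {"dx":-0.08,"dy":-0.08,"dz":-0.1335,"twist":42.3}

```text
t: 8.55
eef_pos: [0.6082, 0.066, 0.1505]
ee_rot: [0.665, 1.57, -2.754]
force: [-0.5, 0.3, 0.5]
width: 0.0007
```

```bash
python3 snap.py 8 side scene wrist
```

```text
8.55 [0.6082 0.066  0.1505] [-0.4883  0.2743  0.453 ] 0.0007113981325291997
[[-0.0007 -0.2734 -0.9619]
 [-0.0003 -0.9619  0.2734]
 [-1.      0.0005  0.0006]]
```

View pics/side8c.png

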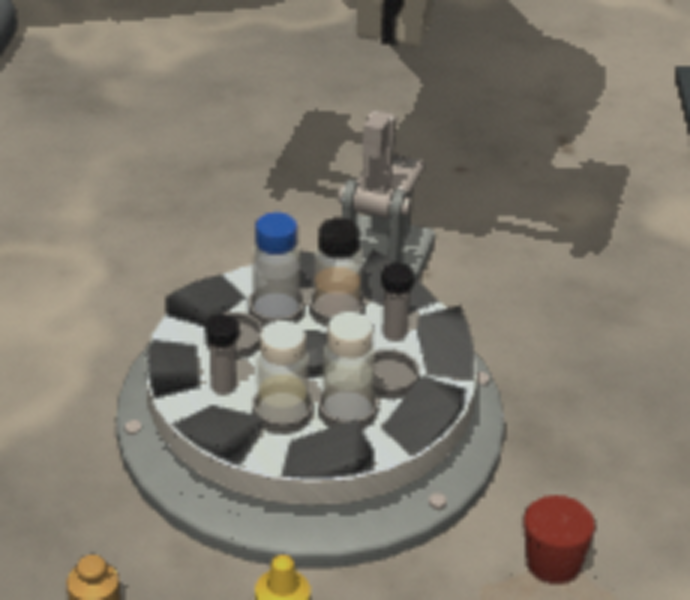

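View pics/wrist8c.png

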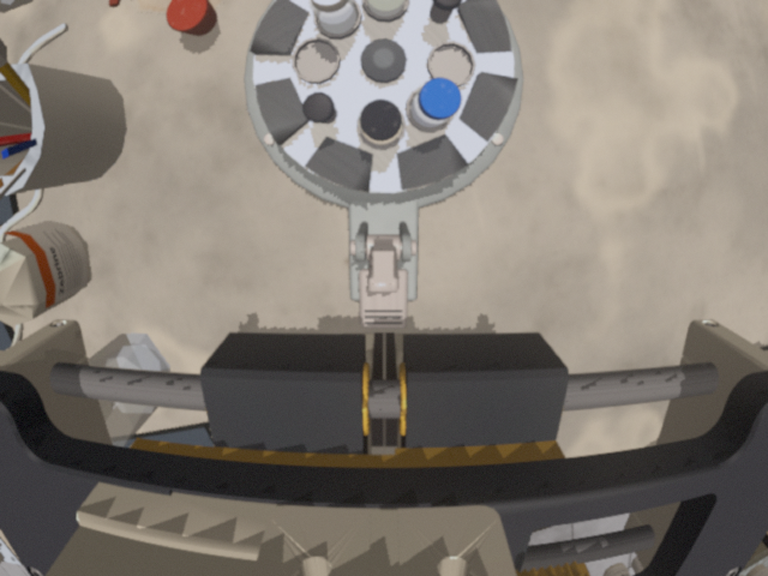

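View pics/scene8c.png

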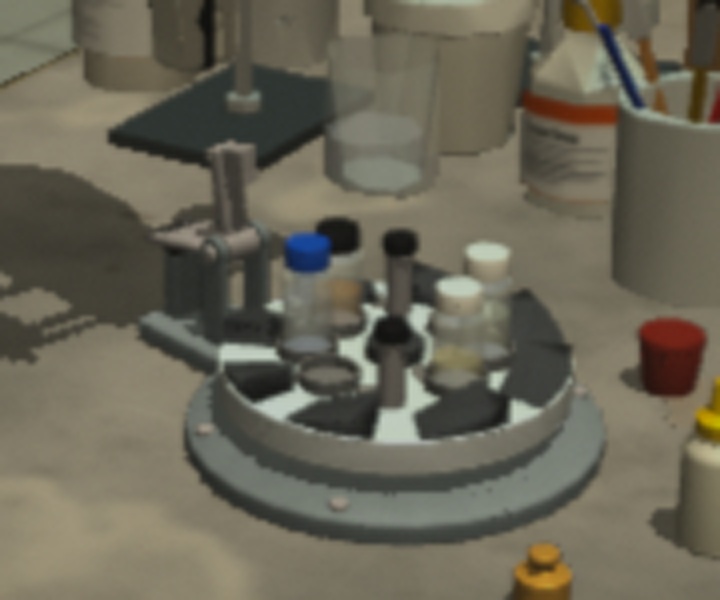

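Run:
```python
from h import *; import pickle
np.set_printoptions(precision=4,suppress=True)
W=pickle.load(open('pics/wrist8.pkl','rb'))
a,b=[onplane(W,(x/1.2,y/1.2),.047,True)[:2] for x,y in((317,61),(450,64))]
d=a-b;print(a,b,(a+b)/2,np.hypot(*d),np.arctan2(d[1],d[0])-np.radians(-45-15.95)) # 135deg cup=b -> a at 315
A=np.array([.5725,-.0607])
f=onplane(W,(319/1.2,106/1.2),.078,True)[:2]-A;print(f,np.hypot(*f),np.arctan2(f[1],f[0])+np.radians(15.95))
S=pickle.load(open('pics/side8.pkl','rb'))
near=onplane(S,(230+222/3,180+324/3),.078);far=onplane(S,(230+397/3,180+274/3),.078);d=(far-near)[:2];print(np.hypot(*d),np.arctan2(d[1],d[0])+np.radians(15.95))
W=pickle.load(open('pics/wrist8.pkl','rb'))
g=[onplane(W,(x/1.2,y/1.2),.04,True)[:2]-A for x,y in((371,175),(401,175))];print([ (np.hypot(*q),np.degrees(np.arctan2(q[1],q[0]))-74.05) for q in g])
p=np.array([.6082,.066])-A;a=np.radians(-15.95);print(p@[np.cos(a),np.sin(a)],p@[-np.sin(a),np.cos(a)])
```

```text
[ 0.6079 -0.0706] [ 0.5371 -0.0485] [ 0.5725 -0.0595] 0.07412660773554705 0.7609280880555446
[0.0382 0.0204] 0.043319987812503444 0.7696000537631152
0.08669638560145149 0.7400009368739222
[(np.float64(0.0668638416493181), np.float64(-5.888461268130129)), (np.float64(0.06730683137950286), np.float64(8.862447611567916))]
-0.0004913395343083479 0.13163258937459987
```

Emit:
jog_arm:
  motion:
    - {"dx":0.015,"dy":0,"dz":0,"twist":0}
    - {"dx":0.035,"dy":0,"dz":0,"twist":0}
    - {"dx":0.048,"dy":0,"dz":0,"twist":0}
    - {"dx":0.0515,"dy":0,"dz":0,"twist":0}
    - {"dx":0.0515,"dy":0.003,"dz":0,"twist":0}
    - {"dx":0.0515,"dy":0.006,"dz":0,"twist":0}
    - {"dx":0.0515,"dy":0.009,"dz":0,"twist":0}
    - {"dx":0.0515,"dy":0.012,"dz":0,"twist":0}
    - {"dx":0.0515,"dy":0.015,"dz":0,"twist":0}
    - {"dx":0.0515,"dy":0.018,"dz":0,"twist":0}
    - {"dx":0.0515,"dy":0.021,"dz":0,"twist":0}
    - {"dx":0.0515,"dy":0.024,"dz":0,"twist":0}
    - {"dx":0.0515,"dy":0.027,"dz":0,"twist":0}
    - {"dx":0.0515,"dy":0.03,"dz":0,"twist":0}
    - {"dx":0.0515,"dy":0.033,"dz":0,"twist":0}
    - {"dx":0.0515,"dy":0.036,"dz":0,"twist":0}
    - {"dx":0.0515,"dy":0.039,"dz":0,"twist":0}
    - {"dx":0.0515,"dy":0.043,"dz":0,"twist":0}
    - {"dx":0.0515,"dy":0.047,"dz":0,"twist":0}
    - {"dx":0.0515,"dy":0.047,"dz":0,"twist":0}

```text
t: 10.37
eef_pos: [0.5953, 0.0201, 0.099]
ee_rot: [0.628, 1.57, -2.793]
force: [-0.4, -0.4, 0.1]
width: 0.0006
```

```bash
python3 snap.py 9 side scene
```

```text
10.3667 [0.5953 0.0201 0.099 ] [-0.4433 -0.411   0.0609] 0.0005643914734843063
[[-0.0003 -0.2761 -0.9611]
 [-0.0001 -0.9611  0.2761]
 [-1.      0.0002  0.0003]]
```

View pics/side9c.png

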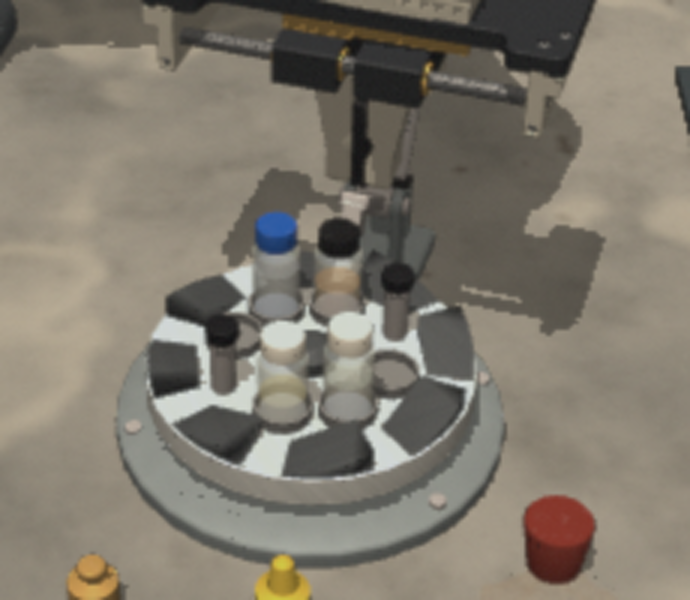

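View pics/scene9c.png

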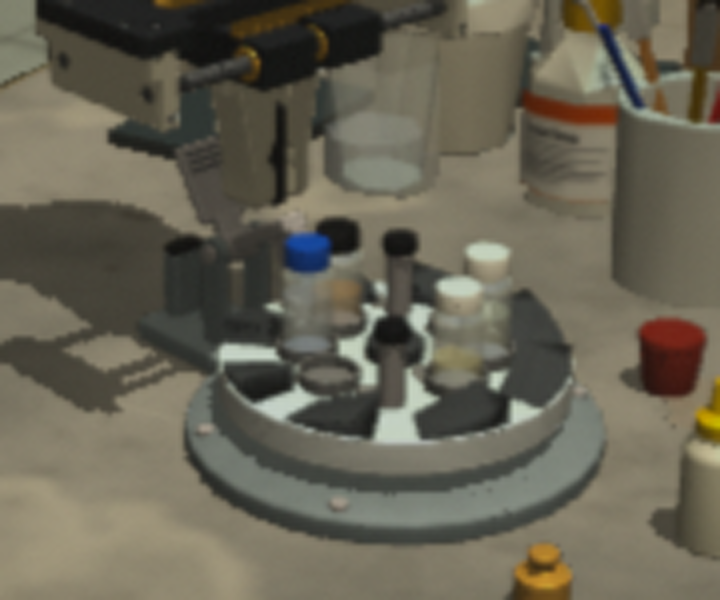

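Emit:
jog_arm:
  motion:
    - {"dx":0,"dy":0,"dz":0,"twist":0}
    - {"dx":0,"dy":0,"dz":0,"twist":0}
    - {"dx":0,"dy":0,"dz":0,"twist":0}
    - {"dx":0,"dy":0,"dz":0,"twist":0}

```text
t: 10.8
eef_pos: [0.5957, 0.021, 0.099]
ee_rot: [0.266, 1.571, 3.129]
force: [0.2, 0.6, -0.6]
width: 0.0005
```

```bash
python3 snap.py 10 side scene
```

```text
10.8 [0.5957 0.021  0.099 ] [ 0.1687  0.5668 -0.5706] 0.00045579850674624435
[[-0.     -0.2754 -0.9613]
 [ 0.     -0.9613  0.2754]
 [-1.      0.      0.    ]]
```

View pics/scene10c.png

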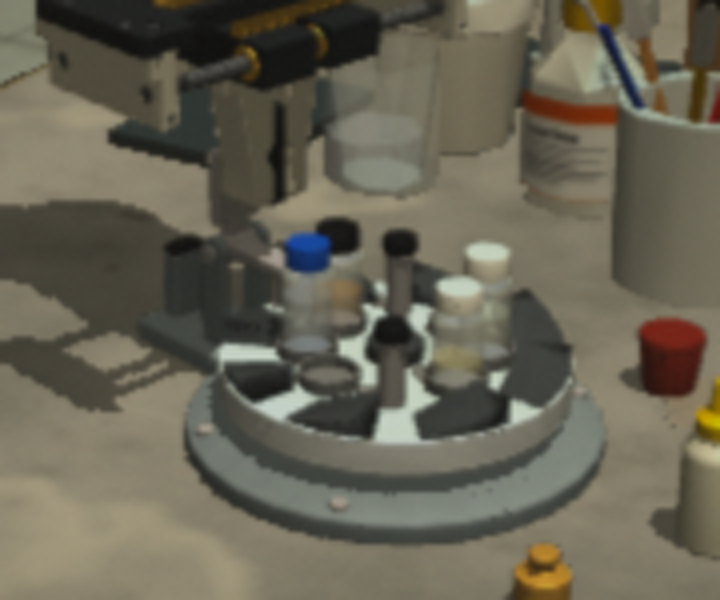

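View pics/side10c.png

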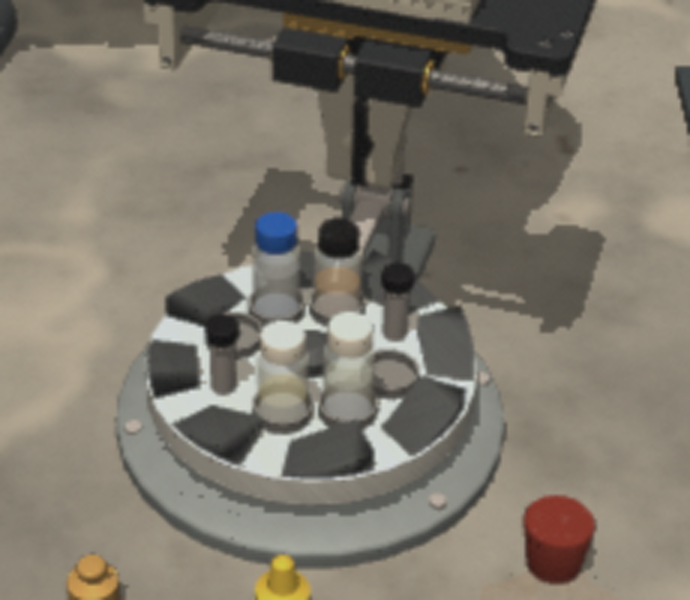

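Emit:
jog_arm:
  motion:
    - {"dx":0,"dy":0.002,"dz":0,"twist":0}
    - {"dx":-0.015,"dy":0.003,"dz":0,"twist":0}
    - {"dx":-0.035,"dy":0.003,"dz":0,"twist":0}
    - {"dx":-0.06,"dy":0.003,"dz":0,"twist":0}
    - {"dx":-0.09,"dy":0.003,"dz":0,"twist":0}
    - {"dx":-0.12,"dy":0.003,"dz":0,"twist":0}
    - {"dx":-0.135,"dy":0.003,"dz":0,"twist":0}
    - {"dx":-0.14,"dy":0.003,"dz":0,"twist":0}
    - {"dx":-0.14,"dy":0.003,"dz":0,"twist":0}
    - {"dx":-0.14,"dy":0.003,"dz":0,"twist":0}

```text
t: 11.73
eef_pos: [0.5943, 0.0179, 0.2383]
ee_rot: [0.021, 1.57, 2.883]
force: [-0.1, 0.4, -1.0]
width: 0.0004
```

```bash
python3 snap.py 11 side scene wrist
python3 - <<'E'
import cv2
for n,o in (("scene","c"),("side","s")):
    a=[]
    for k in ("1","11"):
        im=cv2.imread(f"pics/{n}{k}.png"); x,y=(300,220) if n=="scene" else (315,205)
        a.append(cv2.resize(im[y:y+75,x:x+75],None,fx=5,fy=5,interpolation=cv2.INTER_CUBIC))
    cv2.imwrite(f"pics/cmp_{o}.png",cv2.hconcat(a))
E
```

```text
11.7333 [0.5943 0.0179 0.2383] [-0.1075  0.4298 -1.0053] 0.00044946564105013867
[[-0.0008 -0.2759 -0.9612]
 [ 0.0002 -0.9612  0.2759]
 [-1.      0.      0.0009]]
```

View pics/cmp_c.png

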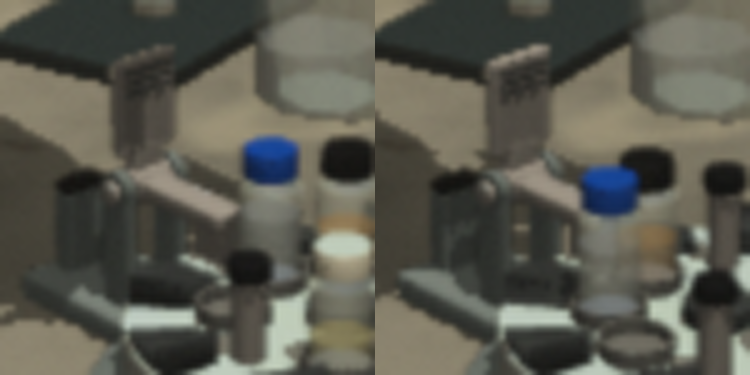

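View pics/cmp_s.png

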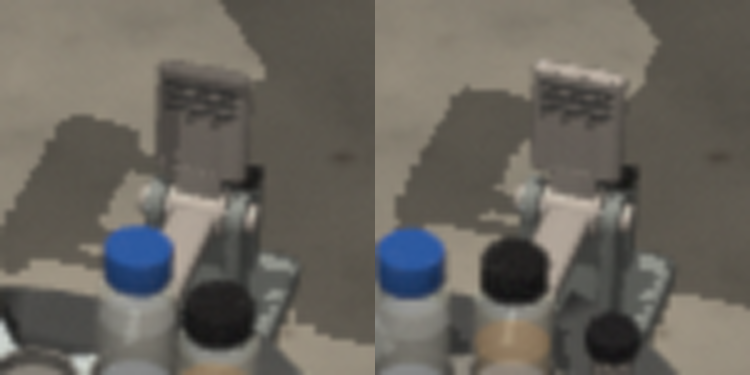

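View pics/wrist11c.png

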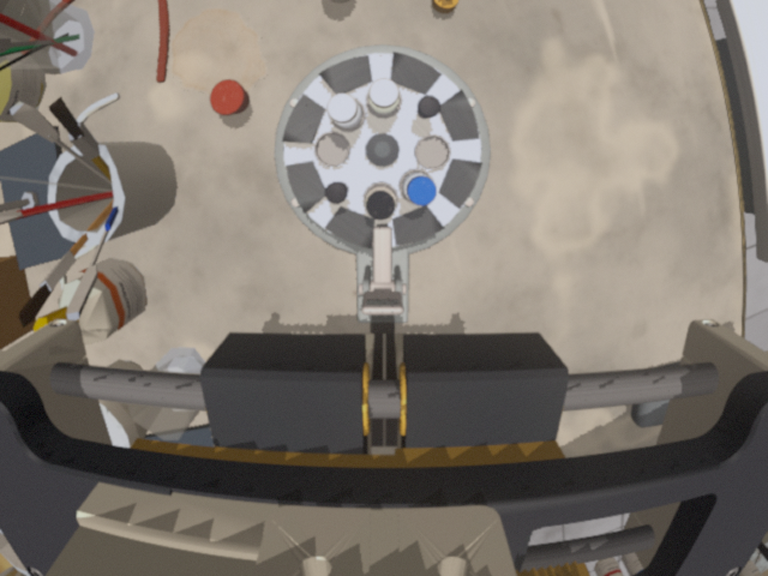

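Run:
```python
from station import arm
print(arm.job_done(), arm.get_state()['t'])
```

```text
the job is handed in; nothing more can be done
the job is handed in; nothing more can be done
```

The carousel is back one notch and the pawl is down in the next tooth gap. I handed the job in at about 11.9 s, with the gripper raised clear of everything.

1. **Pawl up:** with the closed fingertips I tipped the pawl back by the thumb tab, and the pictures showed it staying back.
2. **Wheel back:** I pushed the near peg about one notch counter-clockwise, from about -0.02 rad.
3. **Pawl down:** I pushed the nose arm over towards the wheel, and the pawl fell into the gap.

**Last checks:**
- **Wheel angle:** before the drop, four estimates put it at 0.74 to 0.77 rad, inside the 0.70 to 0.785 window. They differ by about 0.03 rad, and I did not measure it again after the drop.
- **Pawl seated:** the tab stands where it did at the start, the same in the scene view and within about a pixel in the side view. On top of a tooth it would stand about 12 mm off.
- **Forces:** no reading taken at the end of a move passed about 2 N.
- **Loose things:** the bung looked unmoved in every view. The dropper bottle and brass weight looked unmoved wherever they were in frame, but I did not measure their positions again.

None of the checks failed.

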